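# Oil the spring-jaw clamp and hold its jaw open at the rider

### The arm

A 6-joint arm with a two-finger parallel gripper is mounted at the origin on a cart in front of the work surface, level with it; the furniture and walls round the work are solid. World frame = base frame: x ahead of the robot, y to its left, z up, the work surface at z = 0. Lengths are in m, angles in degrees, forces in N, time in s.
With the tool pointing down it reaches from about 0.375 to 0.925 m from the base axis. Payload 5.7 kg.
Tool frame: the origin (TCP) lies at the very end of the fingers, on their centre line; the grasp point (between the pads) lies 19 mm behind it (manip.grasp_offset is the distance from the TCP to the grasp point, in m); z points along the fingers, y is the line along which they close (so a half turn about z gives the same grasp; the last joint's range is limited). The gripper opens to 88 mm and grips with 3 to 60 N. Pads are 20 mm wide; open, the fingers measure 115 mm over their backs; the gripper's body (75 mm by 178 mm) begins 61 mm behind the grasp point.
Start: joints at [-75.235, 20.558, 86.54, -0, 72.909, -6.595], TCP at [0.219, -0.559, 0.223] pointing down, gripper open.
Joint ranges: [-170.27, 170.27], [-57.76, 135], [12.27, 136.19], [-55.21, 235.2], [11.17, 155.16], [-170.74, 170.74]. Speed limits (degrees/s): [136.94, 136.94, 180, 180, 180, 180].

### API

Orientations are given as a 3x3 rotation matrix whose columns are the frame's x, y, z axes.
In Python, from bench import manip, snapshot gives the robot as it stands.
- The arm moves only by the tool servo_tool, never from a script. Its argument "commands" is a list of rows, each an object with "jaw": the closure, from -1 (fully open) to 1 (shut); "dp": the shift along the world's x, y, z in m, a list of three; "spin": the turn about the world's z in degrees. In form: [{"jaw": jaw, "dp": [dx, dy, dz], "spin": spin}, ...]. A call has 1 to 5 rows; each row shifts and turns the commanded pose from where the row before left it; what a row does not reach is not made up. A row lasts 1/10 s, in which the tool goes at most 50 mm and 8.59 degrees, less where a joint would pass 70% of its speed; a pose out of reach is approached as far as the arm can. A call is refused whole if a number of a shift passes 0.05 or a number of a turn 8.59, either way. A call with a gripper value outside its range is refused whole. The fingers move at their own pace and stop on an object; the grip force is fixed at half the most. Time passes only in rows, so rows that do not move let the fingers close. It gives the time, the measured TCP pose, the force, the opening and the grip force at its end, in the units of the state.
- manip.state(): the state, without advancing time (a new reading comes with each control period).
- snapshot(name): name is "scene" or "top" or "wrist"; returns a dict with "color" (400x640x3 uint8, blue, green, red), "fx", "fy", "cx", "cy" (pixels), "R" (3x3) and "t" (3): a world point X has camera coordinates R X + t. Camera axes: x right, y down, z forward; pixel columns grow to the right and rows downward; lengths in m; the calibration is good to about 2 mm. The wrist camera is an equidistant fisheye: a pixel r from the principal point sees the ray r / f radians off the axis. A picture is of the moment at which its call begins. There is no depth.
- manip.job_done(): hands the job in; it is judged then, once.
The state is a dict: "clock": time; "joint_positions": joint angles; "qvel": joint speeds; "effort": joint torques, N m; "position": TCP position; "orientation": TCP orientation; "ft_force": force on the tool from outside, world axes, zero at the start; "torque": the same for the moment, N m; "width": finger opening in m; "grip_force": force on a finger pad.
Only numpy, scipy, OpenCV 4.12 (cv2) and the standard library are available. Lean on these libraries where they do the work, as an engineer would, in place of code of your own. Each camera call takes 0.05 s, during which the arm holds its last target. There are 200 camera calls.

### The job

The spring-jaw clamp on the bench needs to be held open for a workpiece. First give its slide a shot of oil by pressing the oiler's plunger head all the way down to its stop and letting it come back up; then pull the slide by its upright handle against the spring until the slide's pointer stands level with the middle of the little rider on the scale rail, and hold it steady there. Do not let go: the job ends with the gripper still holding the slide open at the rider; leave the things lying around the clamp where they are.

Things in the scene. Friction and masses are not known exactly. Their poses are not given: they have to be found in the camera images.
- clamp: Frame of the clamp, fixed: grey base plate 285 mm long (x from -160 to +125 mm), 120 mm wide, with guide rods, a scale rail on its -y side (top 44 mm up) and at the +x end a fixed jaw 62 mm high and a spring housing. Origin: at bench height on the centre line, 20 mm to the -x side of the closed jaw faces; z up; the slide is pulled along its -x, roughly towards the robot. Turned up to 0.4 rad.
- slide (a joint): How far the steel slide is pulled out along the frame's -x, in m: 0 = jaw closed (home), 0.090 = end of travel. A spring pulls it home: about 5 N at 0, rising by 1.1 N per 10 mm to about 13 N at 75 mm; it does not latch.
- handle_grip (a point): Point 92 mm above the bench on the axis of the slide's upright handle: a dark round post, 16 mm across from 52 to 108 mm above the bench, with a 20 mm cap up to 118 mm. Moves with the slide; when home, 22 mm to the -x side of the frame's origin, on the centre line. The block under it is 45 mm high; the jaw plate, 30 to 42 mm to the +x side of the post's axis, 62 mm. Axes as the frame's.
- pointer_tip (a point): Tip of the slide's pointer, a thin dark finger 3 mm wide that sticks out from the slide towards the scale rail: 47 mm to the frame's -y side of the handle's axis, at the same x as that axis, 47.5 mm above the bench. Moves with the slide.
- rider: The rider, the mark to pull to: a dark steel block fixed on the scale rail, 14 mm long along the rail (x), 22 wide, 20 high, with a bright line across the middle of its top. Origin: on its underside, in the middle of its length, 44 mm above the bench, 55 mm to the -y side of the frame's centre line. Axes as the frame's. It stands 38 to 75 mm beyond the pointer's home place.
- plunger (a joint): How far the oiler's plunger head is pressed down, in m: 0 = up, 0.015 = on its stop. A spring pushes it back up: about 2.4 N at the top, about 5.5 N at the stop.
- plunger_top (a point): Centre of the top of the oiler's plunger head, a dark round mushroom head 28 mm across and 8 mm thick over a short aluminium pot on the spring housing, 88 mm to the +x side of the frame's origin, on the centre line. 103 mm above the bench when up, 88 mm when fully down. Moves with the plunger.
- sanding_block: Loose wooden sanding block, 45x110x35 mm, lying on the bench on the +y side of the clamp; to be left alone. Origin: centre of its underside.
- screw_jar: Loose jar of brass screws with a white lid, 69x67x81 mm, standing on the +y side of the clamp; to be left alone. Origin: centre of its underside.
- tape_measure: Loose yellow tape measure, 65x81x33 mm, lying on the -y side of the clamp; to be left alone. Origin: centre of its underside.
- screw_box: Loose small cardboard box of nails, 50x70x60 mm, standing on the -y side of the clamp; to be left alone. Origin: centre of its underside.

How it is judged (in metres and radians):
On the way, in this order (a step that is already met when the one before it is completed fails the run):
1. the oiler's plunger is pressed down to its stop (over 12.5 of 15 mm) while the slide is still home (value of joint plunger above 0.0125 m and value of joint slide below 0.008 m), for 0.1 s.
2. the plunger is up again and the slide is held out with the pointer beside the rider (value of joint plunger below 0.003 m and x of pointer_tip in the frame of rider between -0.007 and 0.007 m), for 0.5 s.
At the end, for the whole second after the job is handed in: The pointer's tip stands beside the rider, within 7 mm of its middle along the rail (between the rider's two ends); the slide is still (under 10 mm/s) and held by the gripper's fingers (over 3 N on it); the plunger is up again (within 3 mm) (all of step 2 and velocity of joint slide between -0.01 and 0.01 m/s and contact force between the fingers and slide above 3 N); the arm keeps its last pose, push and grip.
It fails at once if one of the loose things round the clamp is moved more than 20 mm (distance of any of sanding_block, screw_jar, tape_measure, screw_box from where it was at the start of the episode above 0.02 m).
It also fails if it takes over 38 s, if anything falls off the work surface, if the arm or the gripper's body presses on something with over 40 N, if the wrist force passes 120 N, or if a joint passes its speed limit or range.

## Working session

There is one attempt and no reset: what is moved stays moved. The work goes in short steps, Python scripts to look and compute and a tool call to move; the robot and the scene stay as the last step left them, time stands still between calls to the robot, and variables do not carry over. Pictures are saved under pics/ and viewed, at most 10 in all, crops included, and the job is handed in when it is done.

Besides the shell and the picture viewer there is one more tool, called after "Request:" as name(argument=value, ...) on one line, values as JSON. servo_tool: Moves the arm, as the interface text tells. Its arguments: {"type":"object","properties":{"commands":{"type":"array","items":{"type":"object","properties":{"jaw":{"type":"number"},"dp":{"type":"array","items":{"type":"number"}},"spin":{"type":"number"}}}}},"required":["commands"]}

```bash
mkdir -p pics; python3 - <<'E'
from bench import manip, snapshot
import cv2,pickle
for n in("scene","top"):
    s=snapshot(n);cv2.imwrite(f"pics/{n}0.png",s["color"]);pickle.dump(s,open(f"{n}0.pkl","wb"))
    print(n,s["fx"],s["cx"],s["cy"],(-s["R"].T@s["t"]).round(3))
st=manip.state();print(st["clock"],st["position"],st["width"],st["orientation"])
E
```

```text
scene 430.496376204152 320.96283342144926 196.89004625796466 [0.009 0.569 0.508]
top 387.7742234818904 316.64556049709 198.35915485379118 [0.464 0.045 0.916]
0.1 [ 0.21836314 -0.55818798  0.22192798] 0.08806809138967443 [[ 9.31298687e-01  3.64256196e-01 -4.23444996e-04]
 [ 3.64256397e-01 -9.31297365e-01  1.57964683e-03]
 [ 1.81042939e-04 -1.62536557e-03 -9.99998663e-01]]
```

View pics/top0.png

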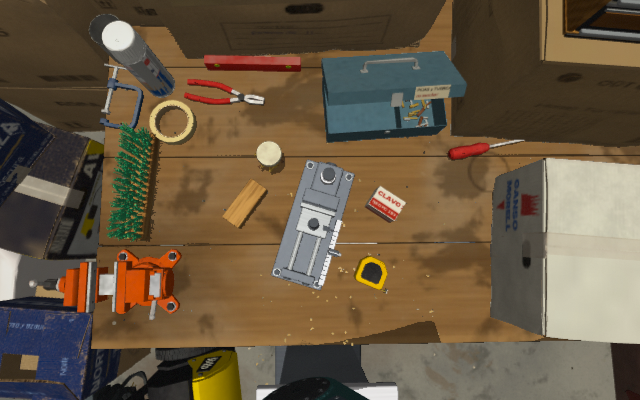

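View pics/scene0.png

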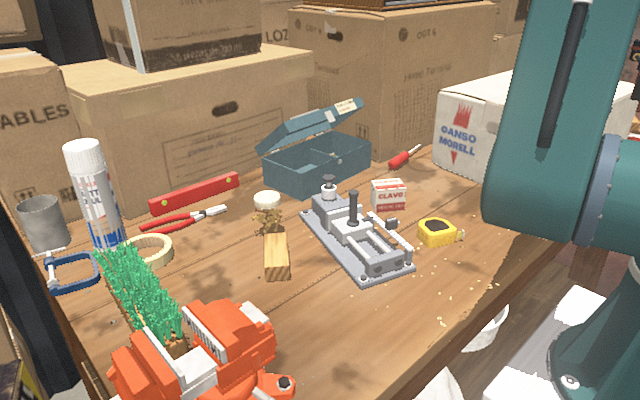

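Top view: oiler head is near (328,175), handle cap near (314,224) and rider near (334,253). I'll enlarge both views around the clamp.

```bash
python3 - <<'E'
import cv2,numpy as np
a=cv2.imread("pics/top0.png")[150:300,255:405];b=cv2.imread("pics/scene0.png")[165:295,290:440]
a=cv2.resize(a,None,fx=4,fy=4,interpolation=2)[:, :400]
b=cv2.resize(b,None,fx=2.6,fy=2.6,interpolation=2)
c=np.zeros((600,790,3),np.uint8);c[:,:400]=a;c[:b.shape[0],400:790]=b;cv2.imwrite("pics/crop.png",c)
E
```

```text
(no output)
```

View pics/crop.png

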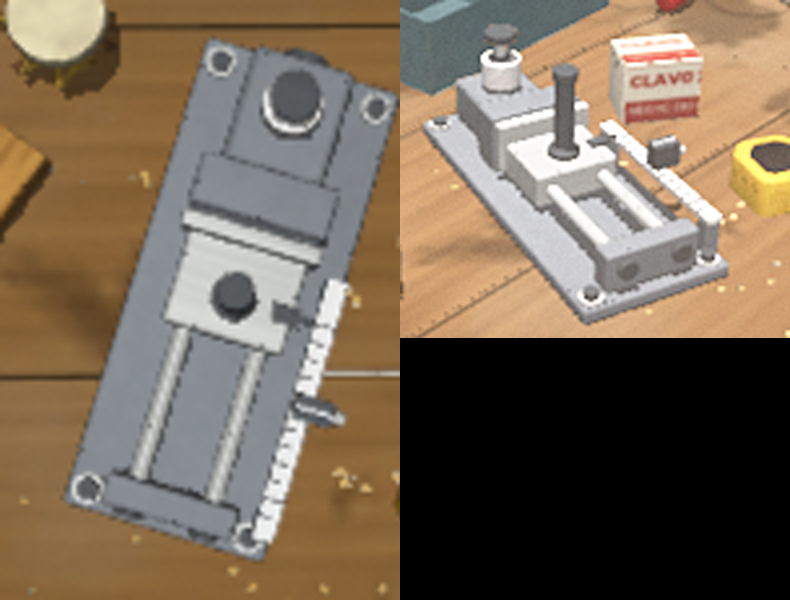

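Crop: plunger head at top px (329,173.5), scene px (329,177). Cap at top px (314,223), scene px (354,191.5). Rider's top line at top px (335,252.7), scene px (391.5,219.6). The plate corners are also clear. Next I fit the frame pose and the rider's place together.

```bash
cat > fit.py <<'E'
import numpy as np,pickle
from scipy.optimize import least_squares
def proj(s,X):
    c=s["R"]@X+s["t"];return np.array([s["fx"]*c[0]/c[2]+s["cx"],s["fy"]*c[1]/c[2]+s["cy"]])
def world(p,l):
    c,s=np.cos(p[2]),np.sin(p[2]);return np.array([p[0]+c*l[0]-s*l[1],p[1]+s*l[0]+c*l[1],l[2]])
T=lambda u,v:(255+u/4-.4,150+v/4-.4)
S=lambda u,v:(290+(u-400)/2.6-.3,165+v/2.6-.3)
if __name__=="__main__":
    t=pickle.load(open("top0.pkl","rb"));sc=pickle.load(open("scene0.pkl","rb"))
    def items(p):
        r,h=p[3],p[4]
        return [("pl",t,(.088,0,.103),T(297,94)),("cap",t,(-.022,0,.118),T(237,291)),("rid",t,(-.022-r,-.055,.064),T(320,411)),
        ("c1",t,(.125,.06,h),T(208,42)),("c2",t,(.125,-.06,h),T(398,92)),("c3",t,(-.16,-.06,h),T(265,558)),("c4",t,(-.16,.06,h),T(67,498)),
        ("pl",sc,(.088,0,.103),S(502,31)),("cap",sc,(-.022,0,.118),S(567,69)),("rid",sc,(-.022-r,-.055,.064),S(664,141))]
    f=lambda p:np.concatenate([proj(s,world(p,l))-np.array(m) for _,s,l,m in items(p)])
    q=least_squares(f,[.5,.02,-.2,.05,.01],x_scale=[.1,.1,.1,.01,.01],loss="soft_l1").x
    print("x y yaw rider h",q.round(4),np.degrees(q[2]))
    for (n,_,_,_),e in zip(items(q),f(q).reshape(-1,2)):print(n,e.round(1))
    print("plunger",world(q,(.088,0,.103)).round(4),"grip",world(q,(-.022,0,.092)).round(4),"pull dir",-np.cos(q[2]),-np.sin(q[2]))
E
python3 fit.py
```

```text
x y yaw rider h [ 0.5333  0.02   -0.2944  0.0488 -0.0043] -16.8652014381449
pl [ 0.  -0.2]
cap [ 0.6 -0.4]
rid [-2.8 -0.3]
c1 [ 0.  -0.4]
c2 [0.2 1.1]
c3 [0.5 0.2]
c4 [0.5 0.6]
pl [-0.2 -0.1]
cap [0.3 0.2]
rid [-0.6  1.1]
plunger [ 0.6175 -0.0056  0.103 ] grip [0.5122 0.0264 0.092 ] pull dir -0.9569899654011451 0.29012101978573523
```

The fit agrees to about 1 px. The frame is at (0.533, 0.020), yaw -16.9°, and the rider is about 49 mm out. I'll lift first, then cross over while turning the tool +51.7° so the fingers close along the pull.

Request:
servo_tool(commands=[{"jaw":1,"dp":[0,0,0.045],"spin":0},{"jaw":1,"dp":[0.01,0.015,0.03],"spin":0},{"jaw":1,"dp":[0.028,0.039,0],"spin":4},{"jaw":1,"dp":[0.028,0.039,0],"spin":4},{"jaw":1,"dp":[0.028,0.039,0],"spin":4}])

```text
clock: 0.6
position: [0.313, -0.4253, 0.2975]
orientation: [[0.834, 0.551, 0.0], [0.551, -0.834, 0.0], [0.0, -0.0, -1.0]]
ft_force: [0.9, 0.2, -0.2]
width: 0.0512
grip_force: 0.0
```

Request:
servo_tool(commands=[{"jaw":1,"dp":[0.028,0.039,0],"spin":4},{"jaw":1,"dp":[0.028,0.039,0],"spin":4},{"jaw":1,"dp":[0.028,0.039,0],"spin":4},{"jaw":1,"dp":[0.028,0.039,0],"spin":4},{"jaw":1,"dp":[0.028,0.039,0],"spin":4}])

```text
clock: 1.1
position: [0.4531, -0.2298, 0.2974]
orientation: [[0.595, 0.804, -0.0], [0.804, -0.595, 0.0], [-0.0, -0.0, -1.0]]
ft_force: [0.6, -0.9, -0.6]
width: 0.0111
grip_force: 0.0
```

Request:
servo_tool(commands=[{"jaw":1,"dp":[0.028,0.039,0],"spin":4},{"jaw":1,"dp":[0.028,0.039,-0.02],"spin":4},{"jaw":1,"dp":[0.028,0.039,-0.02],"spin":4},{"jaw":1,"dp":[0.028,0.039,-0.02],"spin":4},{"jaw":1,"dp":[0,0,0],"spin":0}])

```text
clock: 1.6
position: [0.5618, -0.0754, 0.2368]
orientation: [[0.346, 0.938, -0.004], [0.938, -0.346, 0.003], [0.002, -0.005, -1.0]]
ft_force: [-0.8, -1.3, 0.9]
width: 0.0005
grip_force: 0.0
```

Request:
servo_tool(commands=[{"jaw":1,"dp":[0.019,0.023,-0.02],"spin":3.4},{"jaw":1,"dp":[0.019,0.023,-0.03],"spin":0},{"jaw":1,"dp":[0.0177,0.0238,-0.03],"spin":0},{"jaw":1,"dp":[0,0,-0.01],"spin":0},{"jaw":1,"dp":[0,0,0],"spin":0}])

```text
clock: 2.1
position: [0.6151, -0.0109, 0.1481]
orientation: [[0.296, 0.955, -0.005], [0.955, -0.296, -0.0], [-0.001, -0.005, -1.0]]
ft_force: [0.1, -0.8, 0.9]
width: 0.0003
grip_force: 0.0
```

```bash
python3 - <<'E'
from bench import manip, snapshot
import cv2,numpy as np
a=snapshot("scene")["color"][140:290,270:470];b=snapshot("wrist")["color"]
a=cv2.resize(a,None,fx=2.8,fy=2.8)[:, :560]
c=np.zeros((600,800,3),np.uint8);c[:420-140,:]=0
a=cv2.resize(a,(373,280));c[:280,:373]=a;b2=cv2.resize(b,(426,266));c[:266,374:]=b2
cv2.imwrite("pics/c2.png",c[:280]);print(manip.state()["position"])
E
```

```text
[ 0.61659931 -0.01174     0.1506554 ]
```

View pics/c2.png

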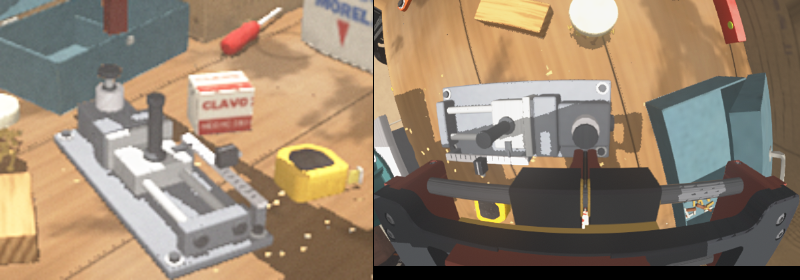

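Scene part: the finger tip is right above the oiler head at (110,72). Wrist part: the head lies just ahead of the closed tips at (585,135). I correct y by 6 mm and press.

Request:
servo_tool(commands=[{"jaw":1,"dp":[0.001,0.006,-0.02],"spin":0},{"jaw":1,"dp":[0,0,-0.02],"spin":0},{"jaw":1,"dp":[0,0,-0.013],"spin":0},{"jaw":1,"dp":[0,0,-0.01],"spin":0},{"jaw":1,"dp":[0,0,0],"spin":0}])

```text
clock: 2.7
position: [0.6182, -0.0057, 0.0885]
orientation: [[0.297, 0.955, 0.001], [0.955, -0.297, -0.001], [-0.001, 0.001, -1.0]]
ft_force: [-2.5, -1.8, 4.9]
width: 0.0005
grip_force: 2.7
```

Request:
servo_tool(commands=[{"jaw":1,"dp":[0,0,-0.002],"spin":0},{"jaw":1,"dp":[0,0,0],"spin":0},{"jaw":1,"dp":[0,0,0],"spin":0}])

```text
clock: 3.0
position: [0.6183, -0.0057, 0.0882]
orientation: [[0.297, 0.955, 0.002], [0.955, -0.297, -0.001], [-0.001, 0.002, -1.0]]
ft_force: [-5.7, -1.6, 19.8]
width: 0.0004
grip_force: 9.4
```

It's on the stop (force up to 20 N, no further travel). I lift, open, and go above the handle.

Request:
servo_tool(commands=[{"jaw":1,"dp":[0,0,0.03],"spin":0},{"jaw":-1,"dp":[0,0,0.035],"spin":0},{"jaw":-1,"dp":[-0.035,0.0107,0],"spin":0},{"jaw":-1,"dp":[-0.035,0.0107,0],"spin":0},{"jaw":-1,"dp":[-0.036,0.0107,0],"spin":0}])

```text
clock: 3.5
position: [0.5115, 0.0273, 0.151]
orientation: [[0.297, 0.955, 0.002], [0.955, -0.297, -0.0], [0.0, 0.002, -1.0]]
ft_force: [-0.6, 0.3, 0.1]
width: 0.029
grip_force: 0.0
```

Request:
servo_tool(commands=[{"jaw":-1,"dp":[0,0,0],"spin":0},{"jaw":-1,"dp":[0,0,0],"spin":0},{"jaw":-1,"dp":[0,0,0],"spin":0}])

```text
clock: 3.8
position: [0.5138, 0.027, 0.1508]
orientation: [[0.297, 0.955, 0.003], [0.955, -0.297, -0.0], [0.0, 0.003, -1.0]]
ft_force: [0.3, 0.1, 0.5]
width: 0.0532
grip_force: 0.0
```

```bash
python3 - <<'E'
from bench import manip, snapshot
import cv2,numpy as np
a=snapshot("scene")["color"][140:290,270:470];b=snapshot("wrist")["color"]
c=np.zeros((300,800,3),np.uint8)
c[:280,:373]=cv2.resize(a,(373,280));c[:266,374:]=cv2.resize(b,(426,266))
cv2.imwrite("pics/c3.png",c[:280]);s=manip.state();print(s["position"],s["width"],s["ft_force"])
E
```

```text
[0.51369955 0.02707576 0.15032482] 0.061176570147167646 [ 0.14286502 -0.02828702 -0.66688067]
```

View pics/c3.png

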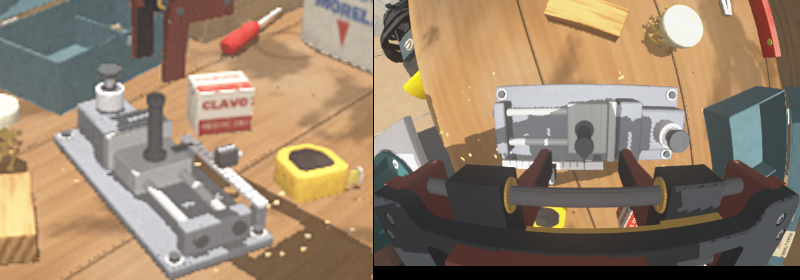

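The plunger is back up, and the handle cap (583,130 in the wrist view) lies midway between the fingers. I descend and close.

Request:
servo_tool(commands=[{"jaw":-1,"dp":[-0.001,0,-0.02],"spin":0},{"jaw":-1,"dp":[0,0,-0.025],"spin":0},{"jaw":-1,"dp":[0,0,-0.02],"spin":0},{"jaw":-1,"dp":[0,0,-0.011],"spin":0},{"jaw":1,"dp":[0,0,0],"spin":0}])

```text
clock: 4.4
position: [0.5105, 0.0274, 0.0725]
orientation: [[0.297, 0.955, -0.003], [0.955, -0.297, 0.0], [-0.001, -0.003, -1.0]]
ft_force: [0.6, -0.3, 0.6]
width: 0.0824
grip_force: 0.0
```

Request:
servo_tool(commands=[{"jaw":1,"dp":[0,0,0],"spin":0},{"jaw":1,"dp":[0,0,0],"spin":0},{"jaw":1,"dp":[0,0,0],"spin":0},{"jaw":1,"dp":[0,0,0],"spin":0},{"jaw":1,"dp":[0,0,0],"spin":0}])

```text
clock: 4.9
position: [0.5112, 0.0276, 0.0744]
orientation: [[0.296, 0.955, 0.001], [0.955, -0.296, -0.0], [0.0, 0.001, -1.0]]
ft_force: [-0.2, -0.3, 0.3]
width: 0.0432
grip_force: 0.0
```

Request:
servo_tool(commands=[{"jaw":1,"dp":[0,0,0],"spin":0},{"jaw":1,"dp":[0,0,0],"spin":0},{"jaw":1,"dp":[0,0,0],"spin":0},{"jaw":1,"dp":[0,0,0],"spin":0}])

```text
clock: 5.3
position: [0.5125, 0.0272, 0.0741]
orientation: [[0.296, 0.955, 0.003], [0.955, -0.296, -0.001], [0.0, 0.003, -1.0]]
ft_force: [3.9, -1.4, -3.9]
width: 0.0186
grip_force: 30.0
```

Gripped at 30 N. I pull gently along the frame's -x.

Request:
servo_tool(commands=[{"jaw":1,"dp":[-0.0057,0.0017,0],"spin":0},{"jaw":1,"dp":[-0.0115,0.0035,0],"spin":0},{"jaw":1,"dp":[-0.0115,0.0035,0],"spin":0},{"jaw":1,"dp":[-0.0115,0.0035,0],"spin":0},{"jaw":1,"dp":[-0.006,0.0018,0],"spin":0}])

```text
clock: 5.8
position: [0.4678, 0.0413, 0.0742]
orientation: [[0.296, 0.955, 0.006], [0.955, -0.296, -0.001], [0.001, 0.006, -1.0]]
ft_force: [11.1, -2.7, -13.0]
width: 0.0183
grip_force: 30.0
```

Request:
servo_tool(commands=[{"jaw":1,"dp":[0,0,0],"spin":0},{"jaw":1,"dp":[0,0,0],"spin":0},{"jaw":1,"dp":[0,0,0],"spin":0}])

```text
clock: 6.1
position: [0.4681, 0.0412, 0.0742]
orientation: [[0.296, 0.955, 0.006], [0.955, -0.296, -0.001], [0.001, 0.006, -1.0]]
ft_force: [9.5, -2.5, -10.6]
width: 0.0188
grip_force: 30.0
```

```bash
python3 - <<'E'
from bench import manip, snapshot
import cv2,numpy as np,pickle
T=snapshot("top");S=snapshot("scene");pickle.dump((T,S),open("s4.pkl","wb"))
a=cv2.resize(S["color"][195:285,340:430],(400,400),interpolation=2);b=cv2.resize(T["color"][210:290,280:360],(400,400),interpolation=2)
cv2.imwrite("pics/c4.png",np.hstack([a,b]));s=manip.state();print(s["position"],s["width"],s["ft_force"])
E
```

```text
[0.46823088 0.04112839 0.07414995] 0.01847805713268342 [  9.89573898  -2.57314913 -10.65708563]
```

View pics/c4.png

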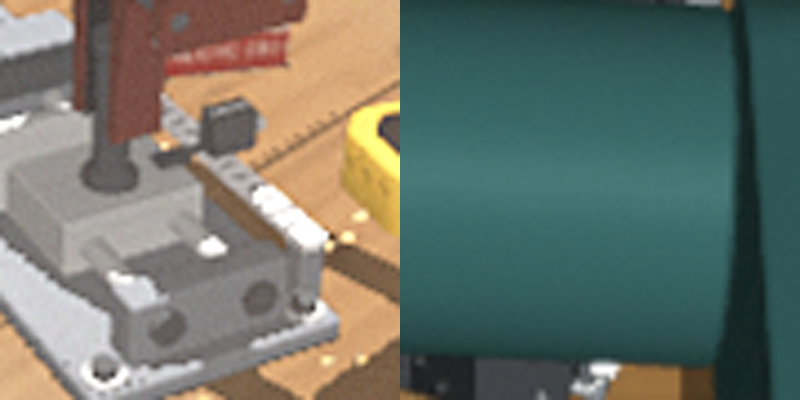

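The scene crop shows the pointer at (155-200,155), with its tip just short of the rider (block at 204-255, 100-155). I'll overlay the model to measure the offset.

```bash
python3 - <<'E'
from fit import *
from bench import snapshot
import cv2
_,S=pickle.load(open("s4.pkl","rb"));q=np.array([.5333,.02,-.2944])
K=12;o=np.array([366,210])
im=cv2.resize(S["color"][210:248,366:406],None,fx=K,fy=K,interpolation=2)
P=lambda l:tuple(int(v) for v in ((proj(S,world(q,l))-o+.5)*K))
r=-.022-.0488
for z in(.044,.064):
    c=np.array([P((r+a,-.055+b,z)) for a,b in((-.007,-.011),(.007,-.011),(.007,.011),(-.007,.011))]);cv2.polylines(im,[c],True,(0,0,255),1)
x=-.022-.0463
cv2.line(im,P((x,-.030,.0475)),P((x,-.047,.0475)),(0,255,0),1)
print("rider d/mm along x",np.array(P((r-.01,-.055,.064)))-P((r,-.055,.064)))
w=snapshot("wrist")["color"]
w=cv2.resize(w[200:300,180:280],(456,456),interpolation=2)
c=np.zeros((456,940,3),np.uint8);c[:,:480]=im;c[:,484:]=w
cv2.imwrite("pics/c5.png",cv2.resize(c,(800,388),interpolation=cv2.INTER_AREA))
E
```

```text
rider d/mm along x [35 28]
```

View pics/c5.png

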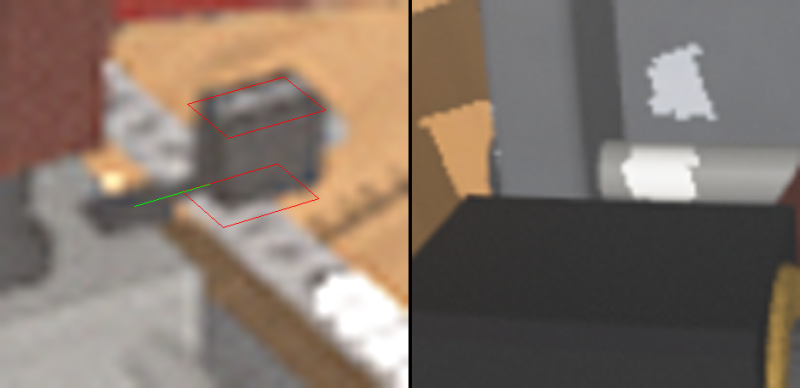

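The rider model at 48.8 mm sits a few mm too far out: the bright line's middle is seen at (252,96), against (256,107) in the model. One closer check uses the first pictures with a candidate at 45 mm.

```bash
python3 - <<'E'
from fit import *
import cv2
_,S=pickle.load(open("s4.pkl","rb"));T=pickle.load(open("top0.pkl","rb"));q=np.array([.5333,.02,-.2944])
def draw(s,u,v,w,h,K,x,r0=.045):
    im=cv2.resize(s["color"][v:v+h,u:u+w],None,fx=K,fy=K,interpolation=cv2.INTER_NEAREST)
    P=lambda l:tuple(int(t) for t in ((proj(s,world(q,l))-(u,v)+.5)*K))
    r=-.022-r0
    for a,col in((-.007,(0,0,255)),(.007,(0,0,255)),(0,(0,255,255))):
        cv2.line(im,P((r+a,-.044,.064)),P((r+a,-.066,.064)),col,1)
    cv2.line(im,P((r-.007,-.044,.044)),P((r-.007,-.066,.044)),(255,0,255),1)
    cv2.line(im,P((x,-.030,.0475)),P((x,-.047,.0475)),(0,255,0),1)
    return im
a=draw(S,372,205,30,40,13,-.022-.0463);b=draw(T,318,218,30,40,13,-.022)
cv2.imwrite("pics/c6.png",np.hstack([a,b]))
E
```

```text
(no output)
```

View pics/c6.png

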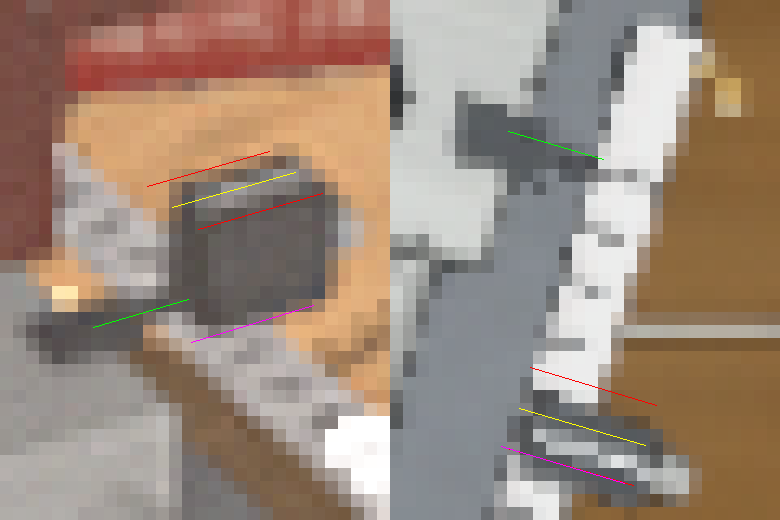

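The model holds up in both views. Judged against the pointer's own line, the rider's middle is about 46 mm out, and the slide has been pulled 46.4 mm. The pointer is already at the rider's middle, so I hold it there.

Request:
servo_tool(commands=[{"jaw":1,"dp":[0,0,0],"spin":0},{"jaw":1,"dp":[0,0,0],"spin":0},{"jaw":1,"dp":[0,0,0],"spin":0},{"jaw":1,"dp":[0,0,0],"spin":0},{"jaw":1,"dp":[0,0,0],"spin":0}])

```text
clock: 6.75
position: [0.4682, 0.0411, 0.0741]
orientation: [[0.297, 0.955, 0.006], [0.955, -0.297, -0.001], [0.001, 0.006, -1.0]]
ft_force: [9.6, -2.1, -10.3]
width: 0.0184
grip_force: 30.0
```

```bash
python3 -c "
from bench import manip
s=manip.state();print(s['clock'],s['position'],s['width'],s['grip_force'],s['ft_force']);print(manip.job_done())"
```

```text
6.75 [0.46824298 0.04114126 0.07412761] 0.01837524291412851 29.998622876009904 [  9.55820474  -2.05977815 -10.25145534]
the job is handed in; nothing more can be done
None
```

I pressed the oiler to its stop and let it come back up, then pulled the slide about 46 mm, to within about 2 mm of the rider's middle by my measurement, and handed the job in at 6.75 s with the gripper still holding it at 30 N; no verdict was returned.

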